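# Select the fourth speed on a tube rotator

## Robot

A 6-joint arm with a two-finger parallel gripper is mounted at the origin on a cart in front of the work surface, level with it; the furniture and walls round the work are solid. World frame = base frame: x ahead of the robot, y to its left, z up, the work surface at z = 0. Lengths are in m, angles in rad, forces in N, time in s.
With the tool pointing down it reaches from about 0.375 to 0.75 m from the base axis. Payload 9 kg.
Tool frame: the origin (TCP) lies at the very end of the fingers, on their centre line; the grasp point (between the pads) lies 19 mm behind it; z points along the fingers, y is the line along which they close (so a half turn about z gives the same grasp; the last joint's range is limited). The gripper opens to 85 mm and grips with 20 to 120 N. Pads are 22 mm wide; open, the fingers measure 114 mm over their backs; the gripper's body (76 mm by 85 mm) begins 54 mm behind the grasp point. The pads swing forward as they close: fully open they stand 13 mm farther back than shut.
Start: joints at [0.891, 0.104, 0.097, 1.564, 0, 1.353], TCP at [0.267, 0.537, 0.231] pointing down, gripper open.
Joint ranges: [-2.99, 2.99], [-0.84, 1.86], [-1.1, 1.16], [-1.84, 2.11], [-1.51, 1.56], [-3.14, 3.14]. Speed limits (rad/s): [2.22, 2.22, 2.57, 3.14, 3.14, 3.14].

## Interface

Orientations are given as a 3x3 rotation matrix whose columns are the frame's x, y, z axes.
In Python, from station import r gives the robot as it stands. The module is installed in compiled form; this text tells all that it offers.
- The arm moves only by the tool apply_moves, never from a script. Its argument "rows" is text: rows parted by semicolons, each of 6 numbers parted by spaces: the shift along the world's x, y, z in cm, then the turn, a rotation vector about the world's x, y, z in rad. A call has 1 to 10 rows; each row is the pose to reach, as a shift and turn from the pose commanded when the call began; what a row does not reach only later rows make up. A row lasts 1/8 s, in which the tool goes at most 62.5 mm and 10.7 degrees, less where a joint would pass 70% of its speed; a pose out of reach is approached as far as the arm can. A call with a gripper value outside its range is refused whole. "jaw" is the finger opening in cm, from 0 to 8.54, set as the call begins (left out, the last holds). The fingers move at their own pace and stop on an object; "squeeze" is the grip in N (left out, the last holds). Time passes only in rows, so rows that repeat a pose let the fingers close. It gives the time, the measured TCP pose, the force, the opening and the grip force at its end, in the units of the state.
- r.get_obs(): the state, without advancing time (a new reading comes with each control period).
- r.read_camera(name): name is "scene" or "side" or "wrist"; returns the picture (400x640x3 uint8, blue, green, red); there is no depth.
- r.get_calibration(name): a dict with "fx", "fy", "cx", "cy" (pixels), "eye" and "orientation" of the camera in the world. Camera axes: x right, y down, z forward; pixel columns grow to the right and rows downward; lengths in m; the calibration is good to about 2 mm. A picture is of the moment at which its call begins: read the wrist's pose just before it. get_calibration takes no time and is no camera call; for the wrist camera it gives the pose at the moment of the call.
- r.close_job(): hands the job in; it is judged then, once.
The state is a dict: "time": time; "joint_positions": joint angles; "qvel": joint speeds; "joint_efforts": joint torques, N m; "position": TCP position; "tool_rot": TCP orientation; "contact_force": force on the tool from outside, world axes, zero at the start; "wrist_torque": the same for the moment, N m; "opening": finger opening in m; "gripper_force": force on a finger pad.
Only numpy, scipy, OpenCV 4.12 (cv2) and the standard library are available. Lean on these libraries where they do the work, as an engineer would, in place of code of your own. Each camera call takes 0.05 s, during which the arm holds its last target. There are 200 camera calls.

## Task

Put the tube rotator into fourth speed: with the fingertips push its selector lever out of the park slot, along the cross slot and fully home into the speed slot that has the tag with four pips at its end, without going into any other speed slot on the way. Only push the lever, gently and without pinching it, and let go of it when it is home. Leave the cups, the bottle and the other things around the rotator undisturbed.

Things in the scene. Friction and masses are not known exactly. Their poses are not given: they have to be found in the camera images.
- rotator: The tube rotator, fixed to the worktop: white housing 150 (x) by 160 (y) by 84 mm, carrying the gate plate (top 96 mm up) and behind it a vertical tube disc (top 146 mm up, 100 to 122 mm behind the origin). Origin: centre of the underside, straight under the middle of the gate. Its x points from its front to the disc ('far'), y to its left, z up; turned up to 0.35 rad either way.
- gate_centre (a point): Top of the grey gate plate above the rotator's origin, same axes. A cross slot runs along y (x = 0, stem centres y = -30 to +30 mm), with slots along x in three columns, y = +30, 0, -30 mm. Middle and right columns have a far (+x) and a near (-x) slot: the four speed slots. The left one has only a near slot, without tag: park. A stem fully home stands 24 mm from x = 0.
- lever_gate (a point): Point on the lever's axis where its 9 mm steel stem passes through the gate plate, 85 mm from the lever's pivot (92 mm above the worktop when upright). The slots there are 15 mm wide and the dividers between them have round noses.
- lever_knob (a point): In the selector lever's grip, 22 mm below its top: a black upright cylinder 26 mm across and 50 mm long with domed top. The lever tilts about a pivot 7 mm above the worktop under the gate centre, 155 mm from this point (162 mm up when upright), so the grip moves 1.8 times as far as the stem at the gate. It takes about 1.7 N at the grip to move and stays where it is left.
- shift_fore (a joint): Tilt f of the lever along the rotator's x, rad: 0 in the cross slot, about +0.275 fully home in a far slot, -0.275 fully home in a near slot. Starts in park at -0.275 to -0.23. It reaches these ends against the gate plate.
- shift_side (a joint): Tilt s of the lever along the rotator's y, rad: about +0.33 in the left column (park), 0 in the middle column, -0.33 in the right column (slots give about 0.035 of play either way). The lever's axis has direction (sin f cos s, sin s, cos f cos s) in the rotator's axes.
- tag1: White tag 27 mm square, 2 mm thick, lying on the gate plate beyond the end of one of the four speed slots, with one black raised pip 9 mm across in its middle. Which tag is at which slot changes. Origin: centre of its underside, in line with its slot, 46 mm along it from the cross slot's middle line, 22 mm beyond a stem that is fully home.
- tag2: White tag 27 mm square, 2 mm thick, lying on the gate plate beyond the end of one of the four speed slots, with two black raised pips, set diagonally. Which tag is at which slot changes. Origin: centre of its underside, in line with its slot, 46 mm along it from the cross slot's middle line, 22 mm beyond a stem that is fully home.
- tag3: White tag 27 mm square, 2 mm thick, lying on the gate plate beyond the end of one of the four speed slots, with three black raised pips in a diagonal row. Which tag is at which slot changes. Origin: centre of its underside, in line with its slot, 46 mm along it from the cross slot's middle line, 22 mm beyond a stem that is fully home.
- tag4: White tag 27 mm square, 2 mm thick, lying on the gate plate beyond the end of one of the four speed slots, with four black raised pips, one in each corner: the slot wanted. Which tag is at which slot changes. Origin: centre of its underside, in line with its slot, 46 mm along it from the cross slot's middle line, 22 mm beyond a stem that is fully home.
- specimen_cup_a: Bystander: specimen cup with orange lid, 60 mm diameter, 64 mm high, left of the rotator. Origin: centre of the underside.
- specimen_cup_c: Bystander: specimen cup with yellow lid, 60 mm diameter, 64 mm high, right of the rotator. Origin: centre of the underside.
- reagent_vial2b: Bystander: small white reagent bottle, 31 mm diameter, 75 mm high, right of the rotator's front. Origin: centre of the underside.
- marker_pen: Bystander: marker pen, 135 mm long, lying at the front left. Origin: under its middle.
- tape_roll: Bystander: roll of tape lying flat, 103 mm across, 25 mm high, at the front right. Origin: centre of the underside.

How it is judged:
By the outcome, as a careful person would: the job done as asked, in the order asked, and still so for the second after the job is handed in, with the robot touching nothing.
It also fails if it takes over 51 s, if anything falls off the work surface, if the arm or the gripper's body presses on something with over 40 N, if the wrist force passes 120 N, or if a joint passes its speed limit or range.

## Working session

There is one attempt and no reset: what is moved stays moved. The work goes in short steps, Python scripts to look and compute and a tool call to move; the robot and the scene stay as the last step left them, time stands still between calls to the robot, and variables do not carry over. Pictures are saved under pics/ and viewed, at most 10 in all, crops included, and the job is handed in when it is done.

Besides the shell and the picture viewer there is one more tool, called after ">>>" as name(argument=value, ...), one argument or row to a line, values as JSON. apply_moves: Moves the arm, as the interface text tells. Its arguments: {"type":"object","properties":{"rows":{"type":"string"},"jaw":{"type":"number"},"squeeze":{"type":"number"}},"required":["rows"]}

```bash
mkdir -p pics; python3 - <<'E'
from station import r
import cv2
o=r.get_obs(); print(o['time'],o['position'],o['tool_rot'],o['opening'])
for n in('scene','side'):
    cv2.imwrite(f'pics/{n}0.png',r.read_camera(n)); c=r.get_calibration(n); print(n,c)
E
```

```text
0.0 [0.26710674 0.53687955 0.23051127] [[-8.95251483e-01  4.45560397e-01 -8.45534524e-04]
 [ 4.45561111e-01  8.95250886e-01 -1.07140125e-03]
 [ 2.79591563e-04 -1.33591086e-03 -9.99999069e-01]] 0.08551595834965897
scene {'fx': 448.80728410851134, 'fy': 448.80728410851134, 'cx': 315.4460825794404, 'cy': 202.24329237084874, 'eye': array([-0.17688199, -0.26604073,  0.88376315]), 'orientation': array([[ 0.45527972, -0.62513209,  0.63397969],
       [-0.89018242, -0.30585065,  0.33768423],
       [-0.01719415, -0.71809836, -0.69572919]])}
side {'fx': 387.65949188284765, 'fy': 387.65949188284765, 'cx': 312.95791004501797, 'cy': 207.96916016620088, 'eye': array([ 0.10326308, -0.67935067,  0.6571535 ]), 'orientation': array([[ 0.8846049 , -0.22823959,  0.40667046],
       [-0.46623373, -0.45157481,  0.76072748],
       [ 0.01001401, -0.86254674, -0.50587828]])}
```

View pics/scene0.png

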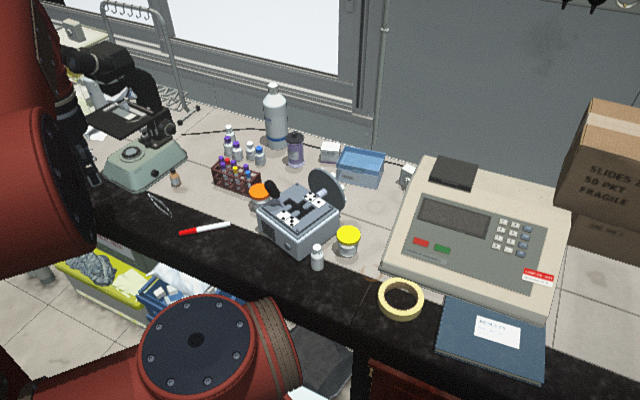

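View pics/side0.png

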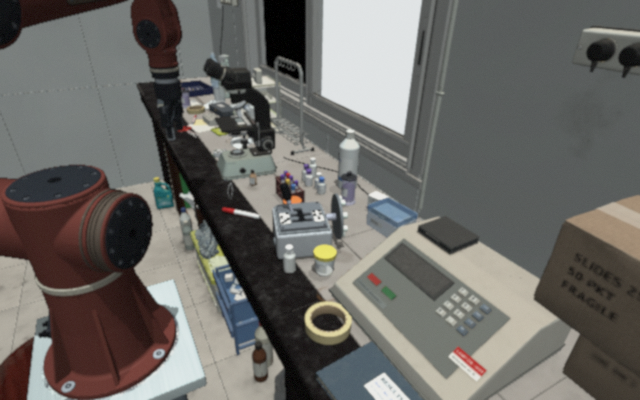

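The scene shows the rotator at about (300,215), the lever knob at about (271,188), the disc at (325,188), the yellow cup at (348,236) and the bottle at (317,257). I'll enlarge this area and rectify the gate plane.

```bash
cat > h.py <<'E'
import numpy as np, cv2
from station import r
def ray(c,u,v):
    d=c['orientation']@np.array([(u-c['cx'])/c['fx'],(v-c['cy'])/c['fy'],1.]); return c['eye'],d
def onz(c,u,v,z):
    e,d=ray(c,u,v); return e+d*(z-e[2])/d[2]
def proj(c,p):
    q=c['orientation'].T@(np.asarray(p)-c['eye']); return q[0]/q[2]*c['fx']+c['cx'],q[1]/q[2]*c['fy']+c['cy']
E
python3 - <<'E'
from h import *
I=cv2.imread('pics/scene0.png'); J=cv2.imread('pics/side0.png')
a=cv2.resize(I[160:275,245:370],None,fx=5,fy=5,interpolation=cv2.INTER_CUBIC)
cv2.imwrite('pics/crop0.png',a)
for n,K in(('scene',I),('side',J)):
    c=r.get_calibration(n); h=cv2.cvtColor(K,cv2.COLOR_BGR2HSV)
    for nm,lo,hi,z in(('yellow',(25,180,120),(33,255,255),.064),('orange',(8,200,120),(18,255,255),.064)):
        k,l,s,m=cv2.connectedComponentsWithStats(cv2.inRange(h,lo,hi))
        for i in range(1,k):
            if s[i][4]>40: print(n,nm,s[i],m[i],onz(c,*m[i],z).round(3))
c=r.get_calibration('scene'); print(onz(c,298,210,.096),onz(c,270,188,.162))
E
```

```text
scene yellow [337 226  23  19 346] [348.14739884 234.79768786] [0.504 0.008 0.064]
scene yellow [ 94 249  40  30 245] [114.99183673 262.93469388] [0.184 0.458 0.064]
scene orange [249 183  20  17 220] [258.22727273 191.15909091] [0.54  0.29  0.064]
[0.49731204 0.14261204 0.096     ] [0.47661751 0.20445072 0.162     ]
```

View pics/crop0.png

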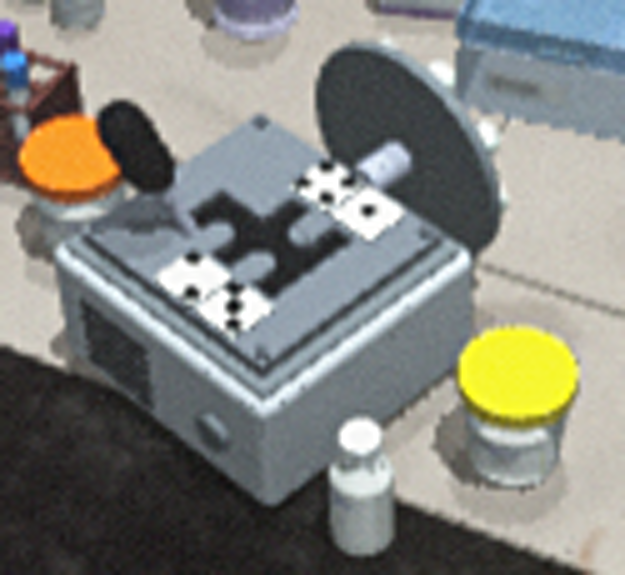

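Crop pips: the far-middle tag at (328,182) has four, far-right (368,212) one, near-middle (195,275) two and near-right (236,308) three. The target is therefore the middle column's far slot. The knob is at (136,145), leaning towards near-left, in park.

```bash
cat >> h.py <<'E'
def fit(L,W):
    L=np.array(L,float);W=np.array(W)[:,:2]; l=L-L.mean(0); w=W-W.mean(0)
    a=np.arctan2((l[:,0]*w[:,1]-l[:,1]*w[:,0]).sum(),(l*w).sum()); R=np.array([[np.cos(a),-np.sin(a)],[np.sin(a),np.cos(a)]])
    t=W.mean(0)-R@L.mean(0); return a,t,(W-t-L@R.T)
def knob(a,t,f,s,d=.155):
    v=d*np.array([np.sin(f)*np.cos(s),np.sin(s),np.cos(f)*np.cos(s)])
    R=np.array([[np.cos(a),-np.sin(a)],[np.sin(a),np.cos(a)]]); return np.r_[t+R@v[:2],.007+v[2]]
E
python3 - <<'E'
from h import *
c=r.get_calibration('scene')
L=[(.046,0),(.046,-.03),(-.046,0),(-.046,-.03)]
P=[(328,182),(368,212),(195,275),(236,308)]
a,t,e=fit(L,[onz(c,245+u/5,160+v/5,.098) for u,v in P]); print(a,t,e*1000)
for f,s in((-.275,.33),(-.23,.33),(0,.33),(0,0),(.275,0)):
    k=knob(a,t,f,s); u,v=proj(c,k); print(f,s,k.round(3),((u-245)*5,(v-160)*5))
    k=knob(a,t,f,s,.177);u,v=proj(c,k);print(k.round(3),((u-245)*5,(v-160)*5))
E
```

```text
-0.3101982118434824 [0.50832102 0.1501421 ] [[ 0.65526888  0.10834823]
 [-0.84455358  0.42503223]
 [ 0.80019907 -0.09014104]
 [-0.61091438 -0.44323942]]
-0.275 0.33 [0.486 0.21  0.148] (np.float64(127.24621757180557), np.float64(146.32108566654182))
[0.483 0.219 0.168] (np.float64(105.01430494602118), np.float64(114.38817855161005))
-0.23 0.33 [0.492 0.208 0.15 ] (np.float64(136.8462165822868), np.float64(137.44287235614806))
[0.489 0.216 0.17 ] (np.float64(116.15474633905336), np.float64(104.19901787578866))
0 0.33 [0.524 0.198 0.154] (np.float64(187.15843331510087), np.float64(98.80583333184504))
[0.526 0.205 0.174] (np.float64(174.4759565306623), np.float64(60.129472831662696))
0 0 [0.508 0.15  0.162] (np.float64(256.16516222261424), np.float64(133.43162777553246))
[0.508 0.15  0.184] (np.float64(253.98089233571852), np.float64(98.9217211879243))
0.275 0 [0.548 0.137 0.156] (np.float64(318.99508268420135), np.float64(100.70768672112081))
[0.554 0.135 0.177] (np.float64(326.5585082957179), np.float64(62.05872230334862))
```

Fit residuals are under 1 mm: yaw -0.31, origin (0.508, 0.150). The predicted park knob matches the picture. Next I go to the near side of the knob, with fingers shut and the tool aligned to the rotator.

>>> apply_moves(
  rows="5 -9 0 0 0 0.05;9 -16 0 0 0 0.1;13 -23 0 0 0 0.152;18.1 -31.3 0 0 0 0.152;18.1 -31.3 0 0 0 0.152;18.1 -31.3 0 0 0 0.152;18.1 -31.3 0 0 0 0.152;18.1 -31.3 0 0 0 0.152",
  jaw=0,
)

```text
time: 1.1
position: [0.4481, 0.2243, 0.2311]
tool_rot: [[-0.952, 0.305, -0.001], [0.305, 0.952, 0.0], [0.001, 0.0, -1.0]]
contact_force: [-0.0, -0.3, 0.1]
opening: -0.0001
gripper_force: 0.0
```

```bash
python3 - <<'E'
from h import *
o=r.get_obs(); print(o['time'],o['position'],o['tool_rot'].round(3),o['contact_force'],o['opening'])
cv2.imwrite('pics/w1.png',r.read_camera('wrist')); c=r.get_calibration('wrist'); print(c)
a,t=-.31,np.array([.508,.150])
for f,s in((-.275,.33),(-.23,.33)):
  for d in(.085,.155,.177): print(f,d,proj(c,knob(a,t,f,s,d)))
E
```

```text
1.1 [0.44809071 0.22427244 0.23110682] [[-0.952  0.305 -0.001]
 [ 0.305  0.952  0.   ]
 [ 0.001  0.    -1.   ]] [-0.04462087 -0.28725638  0.13078629] -8.925297655247034e-05
{'fx': 299.2055320964501, 'fy': 299.2055320964501, 'cx': 319.58409395875105, 'cy': 199.5008379938315, 'eye': array([0.37840584, 0.24752086, 0.37459001]), 'orientation': array([[ 3.03676187e-01,  9.14178028e-01,  2.68438645e-01],
       [ 9.52775287e-01, -2.91420996e-01, -8.53993845e-02],
       [ 1.58416160e-04,  2.81695466e-01, -9.59503851e-01]])}
-0.275 0.085 (np.float64(294.8913272536873), np.float64(241.4559586522261))
-0.275 0.155 (np.float64(315.60748058493783), np.float64(253.4778798817473))
-0.275 0.177 (np.float64(324.5985751455979), np.float64(258.69555851383086))
-0.23 0.085 (np.float64(294.896000796996), np.float64(244.86910920566356))
-0.23 0.155 (np.float64(315.60014858685867), np.float64(261.34087639968504))
-0.23 0.177 (np.float64(324.57964894374373), np.float64(268.484770507206))
```

View pics/w1.png

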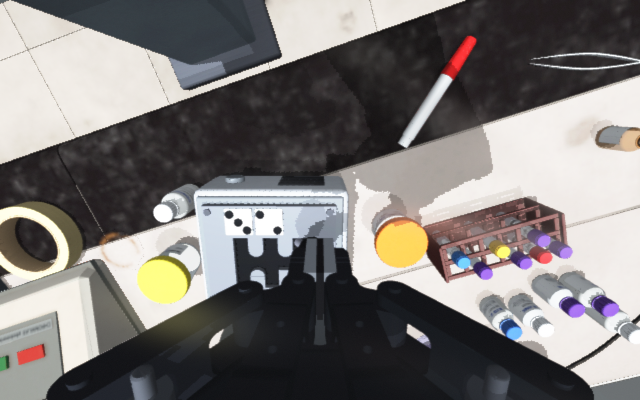

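The wrist view shows the tags at (239,222), three pips, and (269,222), two pips, and the gate at about (265,258). The fingers hide the lever. Quick pose check against this view.

```bash
python3 - <<'E'
from h import *
c=r.get_calibration('wrist')
I=cv2.imread('pics/w1.png')[205:240,220:288]; m=(I.min(2)>235).astype('uint8')
k,l,s,ce=cv2.connectedComponentsWithStats(m); print([(s[i][:4]+[220,205,0,0]).tolist() for i in range(1,k) if s[i][4]>100])
t=np.array([.508,.150]);ca,sa=np.cos(-.31),np.sin(-.31);R=np.array([[ca,-sa],[sa,ca]])
for y in(0,-.03):
    for q in((-.046,y),(-.0595,y+.0135),(-.0325,y-.0135)): print(q,proj(c,np.r_[t+R@q,.098]))
E
```

```text
[[223, 209, 29, 26], [254, 209, 29, 26]]
(-0.046, 0) (np.float64(265.38358584286414), np.float64(224.64876856788197))
(-0.0595, 0.0135) (np.float64(278.54346885553207), np.float64(211.7103671751412))
(-0.0325, -0.0135) (np.float64(252.55740613839663), np.float64(237.25908289910194))
(-0.046, -0.03) (np.float64(235.00749043825192), np.float64(224.6092602697674))
(-0.0595, -0.0165) (np.float64(247.77295673736074), np.float64(211.66959872104115))
(-0.0325, -0.0435) (np.float64(222.56574417325731), np.float64(237.2207843592084))
```

>>> apply_moves(
  rows="0 0 -3 0 0 0;0 0 -6 0 0 0;0 0 -8.8 0 0 0;0 0 -8.8 0 0 0;0 0 -8.8 0 0 0",
)

```text
time: 1.78
position: [0.4484, 0.2249, 0.1445]
tool_rot: [[-0.953, 0.304, 0.001], [0.304, 0.953, 0.0], [-0.001, 0.001, -1.0]]
contact_force: [0.4, -0.5, 0.3]
opening: -0.0
gripper_force: 0.0
```

>>> apply_moves(
  rows="0.95 -0.31 0 0 0 0;1.43 -0.46 0 0 0 0;1.9 -0.61 0 0 0 0;2.38 -0.76 0 0 0 0;2.86 -0.92 0 0 0 0;3.33 -1.07 0 0 0 0;3.81 -1.22 0 0 0 0;4.28 -1.37 0 0 0 0;4.76 -1.53 0 0 0 0;4.76 -1.53 0 0 0 0",
)

```text
time: 3.02
position: [0.4963, 0.2087, 0.1433]
tool_rot: [[-0.952, 0.305, 0.0], [0.305, 0.952, -0.0], [-0.0, 0.0, -1.0]]
contact_force: [-1.3, -0.4, 0.8]
opening: -0.0001
gripper_force: 0.4
```

```bash
python3 - <<'E'
from h import *
o=r.get_obs(); print(o['time'],o['position'],o['contact_force'])
I=r.read_camera('scene'); c=r.get_calibration('scene')
J=r.read_camera('side')
a=cv2.resize(I[150:245,240:360],None,fx=5,fy=5,interpolation=cv2.INTER_CUBIC)
b=cv2.resize(J[165:260,255:360],(525,475),interpolation=cv2.INTER_CUBIC)
cv2.imwrite('pics/c2.png',cv2.resize(np.hstack([a,b]),(800,338)))
E
```

```text
3.025 [0.49628939 0.20870841 0.14327617] [-1.32220626 -0.36302113  0.80307815]
```

View pics/c2.png

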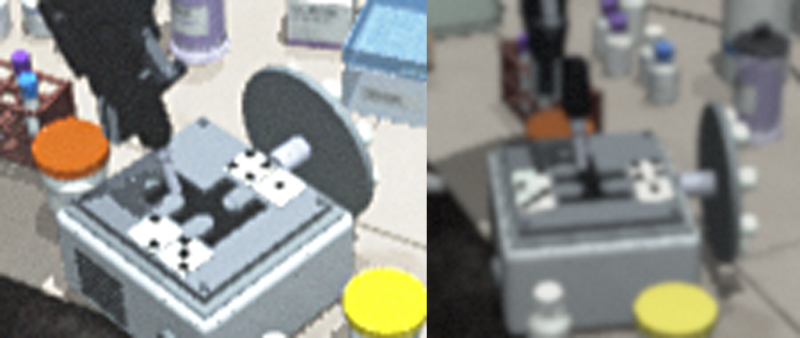

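The lever has moved out along the park slot; in the left half the stem enters the gate at about (172,200). A few mm remain. I'll nudge and watch the force.

>>> apply_moves(
  rows="0.1 -0.03 0 0 0 0;0.19 -0.06 0 0 0 0;0.29 -0.09 0 0 0 0;0.38 -0.12 0 0 0 0;0.38 -0.12 0 0 0 0",
)

```text
time: 3.75
position: [0.4998, 0.2077, 0.1433]
tool_rot: [[-0.952, 0.305, 0.0], [0.305, 0.952, 0.0], [-0.0, 0.0, -1.0]]
contact_force: [-2.4, 0.2, 1.6]
opening: 0.0001
gripper_force: 0.8
```

>>> apply_moves(
  rows="0.1 -0.03 0 0 0 0;0.19 -0.06 0 0 0 0;0.19 -0.06 0 0 0 0",
)

```text
time: 4.12
position: [0.5017, 0.207, 0.1433]
tool_rot: [[-0.952, 0.305, 0.0], [0.305, 0.952, 0.0], [0.0, 0.0, -1.0]]
contact_force: [-1.1, 0.0, 1.3]
opening: 0.0
gripper_force: 0.8
```

>>> apply_moves(
  rows="-1 0.3 0 0 0 0;-2.1 0.67 0 0 0 0;-2.1 0.67 0 0 0 0;-0.75 4.89 0 0 0 0;-0.75 4.89 0 0 0 0;3.4 3.57 0 0 0 0;3.4 3.57 0 0 0 0;3.4 3.57 0 0 0 0",
)

```text
time: 5.12
position: [0.5353, 0.2424, 0.1432]
tool_rot: [[-0.952, 0.305, -0.001], [0.305, 0.952, -0.0], [0.001, -0.0, -1.0]]
contact_force: [-0.5, 0.2, 0.4]
opening: -0.0002
gripper_force: 0.0
```

```bash
python3 - <<'E'
from h import *
o=r.get_obs(); print(o['time'],o['position'],o['contact_force'])
I=r.read_camera('scene'); c=r.get_calibration('scene')
cs=r.get_calibration('side');J=r.read_camera('side')
t=np.array([.507,.152])
for f in(-.05,0,.05):
  for d in(.085,.155,.177):
    k=knob(-.31,t,f,.33,d); u,v=proj(c,k);x,y=proj(cs,k); print(f,d,((u-240)*3.556,(v-150)*3.556),((x-255)*3.556+427,(y-165)*3.556))
a=cv2.resize(I[150:245,240:360],None,fx=5,fy=5,interpolation=cv2.INTER_CUBIC)
b=cv2.resize(J[165:260,255:360],(525,475),interpolation=cv2.INTER_CUBIC)
cv2.imwrite('pics/c3.png',cv2.resize(np.hstack([a,b]),(800,338)))
E
```

```text
5.125 [0.53529629 0.24236697 0.14323297] [-0.5422335   0.18629381  0.37823099]
-0.05 0.085 (np.float64(171.16061060368585), np.float64(193.18643775594433)) (np.float64(577.1969748307077), np.float64(165.87268926137136))
-0.05 0.155 (np.float64(139.76134081649695), np.float64(111.44202414648241)) (np.float64(568.1858479198527), np.float64(80.12769345052256))
-0.05 0.177 (np.float64(129.46619359984984), np.float64(84.63978390485568)) (np.float64(565.3034151641738), np.float64(52.70002685501412))
0 0.085 (np.float64(175.28041420129313), np.float64(190.25573236603003)) (np.float64(582.1497735662706), np.float64(165.36014268458197))
0 0.155 (np.float64(147.60732502414538), np.float64(106.19320873966014)) (np.float64(577.3437054145298), np.float64(79.26276876656264))
0 0.177 (np.float64(138.5519566494351), np.float64(78.68572256521523)) (np.float64(575.807254392646), np.float64(51.7383155209439))
0.05 0.085 (np.float64(179.4019110040754), np.float64(187.5359515992867)) (np.float64(587.0991691935162), np.float64(165.06254096440466))
0.05 0.155 (np.float64(155.4382448143275), np.float64(101.37488513348393)) (np.float64(586.4873577029886), np.float64(78.8100128487902))
0.05 0.177 (np.float64(147.61332078991813), np.float64(73.24046723521516)) (np.float64(586.2919007739938), np.float64(51.25470451520972))
```

View pics/c3.png

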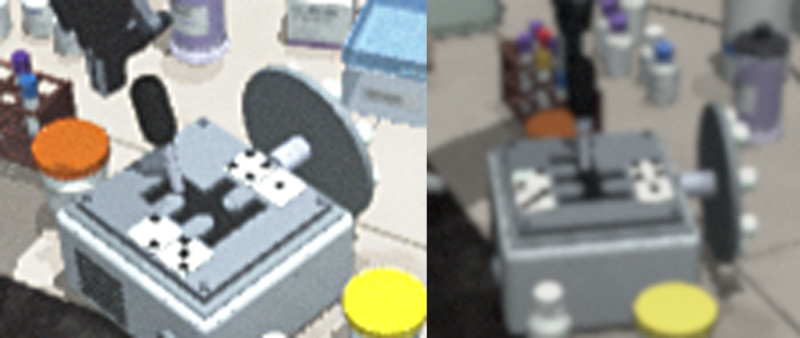

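The grip is now centred at (153,108) in the scene half and (583,80) in the side half, which matches f of about +0.02 with s = 0.33. The lever is in the cross slot. Now push it to the right.

>>> apply_moves(
  rows="-0.46 -1.43 0 0 0 0;-0.69 -2.14 0 0 0 0;-0.92 -2.86 0 0 0 0;-1.07 -3.33 0 0 0 0;-1.22 -3.81 0 0 0 0;-1.37 -4.28 0 0 0 0;-1.53 -4.76 0 0 0 0;-1.68 -5.24 0 0 0 0;-1.83 -5.71 0 0 0 0;-1.83 -5.71 0 0 0 0",
)

```text
time: 6.48
position: [0.5172, 0.1853, 0.1433]
tool_rot: [[-0.952, 0.305, -0.0], [0.305, 0.952, -0.0], [0.0, -0.0, -1.0]]
contact_force: [0.2, 0.5, -0.1]
opening: -0.0
gripper_force: 0.5
```

>>> apply_moves(
  rows="-0.09 -0.29 0 0 0 0;-0.18 -0.57 0 0 0 0;-0.18 -0.57 0 0 0 0",
)

```text
time: 6.85
position: [0.5155, 0.1798, 0.1433]
tool_rot: [[-0.952, 0.305, 0.0], [0.305, 0.952, 0.0], [-0.0, 0.0, -1.0]]
contact_force: [0.2, 0.7, 0.6]
opening: 0.0001
gripper_force: 0.6
```

```bash
python3 - <<'E'
from h import *
o=r.get_obs(); p=o['position'];print(o['time'],p,o['contact_force'])
I=r.read_camera('scene'); c=r.get_calibration('scene')
cs=r.get_calibration('side');J=r.read_camera('side')
t=np.array([.507,.152])
for f,s in((-.05,0),(.05,0),(.02,0),(.02,.05)):
  for d in(.085,.155,.177):
    k=knob(-.31,t,f,s,d); u,v=proj(c,k);x,y=proj(cs,k); print(f,s,d,np.round(((u-240)*3.556,(v-150)*3.556,(x-255)*3.556+427,(y-165)*3.556)))
a=cv2.resize(I[150:245,240:360],None,fx=5,fy=5,interpolation=cv2.INTER_CUBIC)
b=cv2.resize(J[165:260,255:360],(525,475),interpolation=cv2.INTER_CUBIC)
cv2.imwrite('pics/c4.png',cv2.resize(np.hstack([a,b]),(800,338)))
E
```

```text
6.85 [0.5155025  0.17980418 0.14334289] [0.19167239 0.69598566 0.59623321]
-0.05 0 0.085 [197. 208. 582. 179.]
-0.05 0 0.155 [188. 137. 576. 100.]
-0.05 0 0.177 [185. 113. 575.  75.]
0.05 0 0.085 [206. 202. 592. 178.]
0.05 0 0.155 [205. 125. 597.  99.]
0.05 0 0.177 [205. 100. 598.  73.]
0.02 0 0.085 [203. 203. 589. 178.]
0.02 0 0.155 [200. 129. 591.  99.]
0.02 0 0.177 [199. 104. 591.  73.]
0.02 0.05 0.085 [199. 200. 588. 175.]
0.02 0.05 0.155 [192. 124. 589.  95.]
0.02 0.05 0.177 [190.  98. 589.  68.]
```

View pics/c4.png

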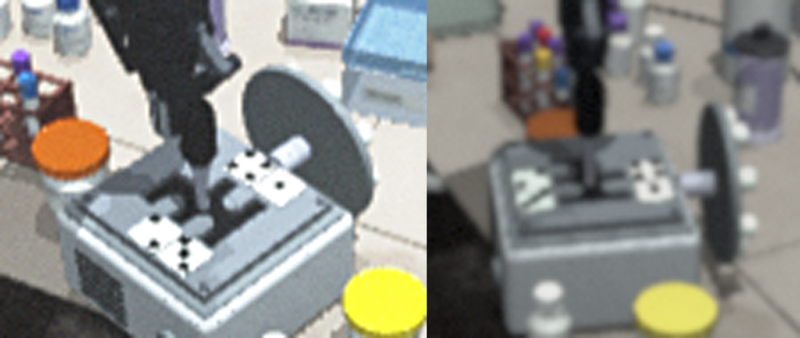

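The grip centre is at about (199,133) and the stem at the gate about (206,204), so s is about 0.01 and f about 0.02: the lever stands at the middle column. A tiny nudge more, then round to the near side.

>>> apply_moves(
  rows="-0.03 -0.1 0 0 0 0;-0.03 -0.1 0 0 0 0;0.49 1.52 0 0 0 0;0.49 1.52 0 0 0 0;-4.1 3 0 0 0 0;-4.1 3 0 0 0 0;-5.4 -1.2 0 0 0 0;-5.4 -1.2 0 0 0 0;-5.4 -1.2 0 0 0 0",
)

```text
time: 8.07
position: [0.4622, 0.168, 0.1436]
tool_rot: [[-0.952, 0.305, 0.001], [0.305, 0.952, 0.0], [-0.001, 0.0, -1.0]]
contact_force: [-0.4, 1.1, -0.1]
opening: -0.0002
gripper_force: 0.0
```

>>> apply_moves(
  rows="1.14 -0.37 0 0 0 0;1.71 -0.55 0 0 0 0;2.28 -0.73 0 0 0 0;2.86 -0.92 0 0 0 0;3.33 -1.07 0 0 0 0;3.81 -1.22 0 0 0 0;4.28 -1.37 0 0 0 0;4.76 -1.53 0 0 0 0;5.05 -1.62 0 0 0 0;5.05 -1.62 0 0 0 0",
)

```text
time: 9.32
position: [0.5121, 0.1517, 0.1432]
tool_rot: [[-0.952, 0.305, -0.0], [0.305, 0.952, 0.0], [0.0, -0.0, -1.0]]
contact_force: [-0.5, 0.3, 0.0]
opening: -0.0002
gripper_force: 0.5
```

>>> apply_moves(
  rows="0.1 -0.03 0 0 0 0;0.19 -0.06 0 0 0 0;0.29 -0.09 0 0 0 0;0.38 -0.12 0 0 0 0;0.38 -0.12 0 0 0 0",
)

```text
time: 9.95
position: [0.5159, 0.1505, 0.1434]
tool_rot: [[-0.952, 0.305, 0.0], [0.305, 0.952, 0.0], [-0.0, 0.0, -1.0]]
contact_force: [-1.7, 0.4, -0.2]
opening: -0.0001
gripper_force: 0.7
```

>>> apply_moves(
  rows="0.1 -0.03 0 0 0 0;0.19 -0.06 0 0 0 0;0.19 -0.06 0 0 0 0",
)

```text
time: 10.32
position: [0.5178, 0.15, 0.1433]
tool_rot: [[-0.952, 0.305, 0.0], [0.305, 0.952, 0.0], [-0.0, 0.0, -1.0]]
contact_force: [-1.1, 0.4, 0.1]
opening: 0.0
gripper_force: 0.7
```

>>> apply_moves(
  rows="0.1 -0.03 0 0 0 0;0.19 -0.06 0 0 0 0;0.19 -0.06 0 0 0 0",
)

```text
time: 10.7
position: [0.5197, 0.1493, 0.1433]
tool_rot: [[-0.952, 0.305, 0.0], [0.305, 0.952, 0.0], [-0.0, 0.0, -1.0]]
contact_force: [-2.3, 0.6, -0.8]
opening: 0.0001
gripper_force: 0.7
```

>>> apply_moves(
  rows="0.1 -0.03 0 0 0 0;0.1 -0.03 0 0 0 0;0.1 -0.03 0 0 0 0",
)

```text
time: 11.08
position: [0.5207, 0.1491, 0.1433]
tool_rot: [[-0.952, 0.305, 0.0], [0.305, 0.952, 0.0], [-0.0, 0.0, -1.0]]
contact_force: [-1.6, 0.3, 0.4]
opening: 0.0003
gripper_force: 0.7
```

>>> apply_moves(
  rows="0.1 -0.03 0 0 0 0;0.1 -0.03 0 0 0 0;0.1 -0.03 0 0 0 0",
)

```text
time: 11.45
position: [0.5214, 0.1488, 0.1432]
tool_rot: [[-0.952, 0.305, -0.0], [0.305, 0.952, 0.0], [0.0, 0.0, -1.0]]
contact_force: [-3.4, 1.0, -0.8]
opening: -0.0002
gripper_force: 1.7
```

Force is starting to rise, so the end stop is near; keep going in 1 mm steps.

>>> apply_moves(
  rows="0.1 -0.03 0 0 0 0;0.1 -0.03 0 0 0 0;0.1 -0.03 0 0 0 0",
)

```text
time: 11.82
position: [0.522, 0.1487, 0.1431]
tool_rot: [[-0.952, 0.305, -0.001], [0.305, 0.952, 0.0], [0.002, -0.0, -1.0]]
contact_force: [-5.4, 1.4, -0.9]
opening: 0.0002
gripper_force: 3.0
```

```bash
python3 - <<'E'
from h import *
o=r.get_obs(); p=o['position'];print(o['time'],p,o['contact_force'])
E
```

```text
11.825 [0.52196187 0.14866024 0.1430616 ] [-5.4357648   1.37736216 -0.89467496]
```

The stop is met at x_r ≈ 15 mm; 14 mm was predicted for home, and the force is about 5.6 N. Back off, lift and look.

>>> apply_moves(
  rows="-0.5 0.15 0 0 0 0;-3 0.96 0 0 0 0;-6 2 0 0 0 0;-6 2 4 0 0 0;-7 5 9 0 0 0;-7 9 9 0 0 0;-7 14 9 0 0 0;-7 14 9 0 0 0;-7 14 9 0 0 0",
)

```text
time: 12.95
position: [0.4529, 0.2884, 0.2335]
tool_rot: [[-0.953, 0.304, 0.001], [0.304, 0.953, -0.0], [-0.001, 0.0, -1.0]]
contact_force: [0.1, 0.2, 0.2]
opening: -0.0002
gripper_force: 0.0
```

```bash
python3 - <<'E'
from h import *
o=r.get_obs(); p=o['position'];print(o['time'],p,o['contact_force'])
I=r.read_camera('scene'); c=r.get_calibration('scene')
cs=r.get_calibration('side');J=r.read_camera('side')
t=np.array([.507,.152])
for f,s in((.23,0),(.275,0)):
  for d in(.085,.155,.177):
    k=knob(-.31,t,f,s,d); u,v=proj(c,k);x,y=proj(cs,k); print(f,s,d,np.round(((u-240)*3.556,(v-150)*3.556,(x-255)*3.556+427,(y-165)*3.556)))
a=cv2.resize(I[150:245,240:360],None,fx=5,fy=5,interpolation=cv2.INTER_CUBIC)
b=cv2.resize(J[165:260,255:360],(525,475),interpolation=cv2.INTER_CUBIC)
cv2.imwrite('pics/c5.png',cv2.resize(np.hstack([a,b]),(800,338)))
E
```

```text
12.95 [0.45286911 0.28836594 0.23353746] [0.10940161 0.23435055 0.24535772]
0.23 0 0.085 [221. 193. 611. 179.]
0.23 0 0.155 [234. 110. 632. 101.]
0.23 0 0.177 [239.  83. 639.  75.]
0.275 0 0.085 [225. 191. 616. 179.]
0.275 0 0.155 [241. 108. 641. 102.]
0.275 0 0.177 [247.  80. 649.  77.]
```

View pics/c5.png

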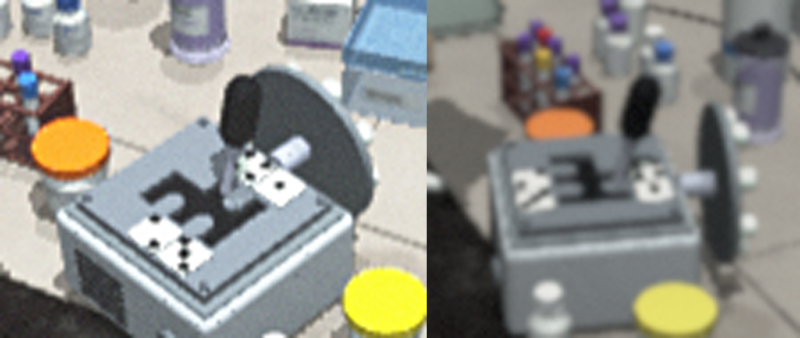

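The grip is centred at (240,110) in the scene half and (641,105) in the side half. That matches f = 0.275, s = 0, so the lever is fully home in the four-pip slot, and everything else stands undisturbed. Handing in.

```bash
python3 -c "
from station import r
print(r.close_job())"
```

```text
the job is handed in; nothing more can be done
None
```

The selector lever is fully home in the four-pip slot (middle column, far side), pushed there with the fingertips without entering any other speed slot and then released; the other things around the rotator look undisturbed in the last pictures, and the job is handed in.

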